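# Dial open the specimen lock and lay its slide on the viewing bed

### The arm

A 6-joint arm with a two-finger parallel gripper is mounted at the origin on a cart in front of the work surface, level with it; the furniture and walls round the work are solid. World frame = base frame: x ahead of the robot, y to its left, z up, the work surface at z = 0. Lengths are in mm, angles in rad, forces in N, time in s.
With the tool pointing down it reaches from about 350 to 775 mm from the base axis. Payload 7.3 kg.
Tool frame: the origin (TCP) lies between the finger pads; the fingertips stand 25 mm ahead of it and the grasp point (between the pads) lies 6 mm ahead of it; z points along the fingers, y is the line along which they close (so a half turn about z gives the same grasp; the last joint's range is limited). The gripper opens to 92 mm and grips with 3 to 60 N. Pads are 19 mm wide; open, the fingers measure 130 mm over their backs; the gripper's body (75 mm by 190 mm) begins 47 mm behind the grasp point.
Start: joints at [-1.474, 0.342, 1.524, -0, 1.275, -0.146], TCP at [126.243, -509.613, 251.741] pointing down, gripper open.
Joint ranges: [-2.53, 2.53], [-0.77, 2.02], [0.04, 2.7], [-1, 4.14], [0.28, 2.66], [-3.11, 3.11]. Speed limits (rad/s): [2.57, 2.57, 3.14, 3.14, 3.14, 3.14].

### API

Orientations are given as [roll, pitch, yaw] about the fixed x, y, z axes, in that order (R = Rz(yaw) Ry(pitch) Rx(roll)).
In Python, from plant import bot gives the robot as it stands.
- The arm moves only by the tool play_rows, never from a script. Its argument "commands" is a list of rows, each an object of numbers: "x", "y", "z": the shift along the tool's x, y, z in m; "twist": the turn about the tool's z in degrees. In form: [{"x": .., "y": .., "z": .., "twist": ..}, ...]. A call has exactly 8 rows; each row is the pose to reach, as a shift and turn from the pose commanded when the call began, along the tool's axes at that moment; what a row does not reach only later rows make up. A row lasts 1/10 s, in which the tool goes at most 50 mm and 8.59 degrees, less where a joint would pass 70% of its speed; a pose out of reach is approached as far as the arm can. A call with a gripper value outside its range is refused whole. "jaw" is the closure, from 0 (fully open) to 1 (shut), set as the call begins (left out, the last holds). The fingers move at their own pace and stop on an object; the grip force is fixed at half the most. Time passes only in rows, so rows that repeat a pose let the fingers close, or fill a call up. It gives the time, the measured TCP pose, the force, the opening and the grip force at its end, in the units of the state.
- bot.get_obs(): the state, without advancing time (a new reading comes with each control period).
- bot.capture(name): name is "scene" or "side" or "wrist"; returns a dict with "pixels" (480x640x3 uint8, red, green, blue), "fx", "fy", "cx", "cy" (pixels), "eye" and "rotation" of the camera in the world. Camera axes: x right, y down, z forward; pixel columns grow to the right and rows downward; lengths in mm; the calibration is good to about 2 mm. A picture is of the moment at which its call begins. There is no depth.
- bot.close_job(): hands the job in; it is judged then, once.
The state is a dict: "time": time; "joint_positions": joint angles; "dq": joint speeds; "tau": joint torques, N m; "tool_pos": TCP position; "tcp_rot": TCP orientation; "contact_force": force on the tool from outside, world axes, zero at the start; "moment": the same for the moment, N m; "grip_width": finger opening in mm; "finger_force": force on a finger pad.
Only numpy, scipy, OpenCV 4.12 (cv2) and the standard library are available. Lean on these libraries where they do the work, as an engineer would, in place of code of your own. Each camera call takes 0.05 s, during which the arm holds its last target. There are 200 camera calls.

### The job

Unlock the grey lock box with its dial: turn the pointer clockwise to the red mark and stop, back counter-clockwise past green and white to the blue mark and stop, then clockwise again past white to the green mark and stop. Draw the specimen slide straight out by its orange tab, keeping it level, until it lies wholly clear of the box on the apron, and let go of it there. Then take it by the side edges at its middle, lift it clear and lay it lengthwise and flat on the black viewing bed between its end lips (either end first), without disturbing the bottle, the vial or the timer.

Things in the scene. Friction and masses are not known exactly. Their poses are not given: they have to be found in the camera images.
- lockbox: Grey lock box fixed to the bench, 110 x 76 mm, 58 mm high, dial on top. Origin at bench level under its middle; its front looks along its -x (front face at x = -55 mm). The slide's channel along x, at y = 0, is 59 mm wide and 12 mm high, its floor 24 mm above the bench, with a slot above for the slide's lug.
- dial_grip (a point): On the dial's vertical axis, 86 mm above the bench, height to grip; axes as the lock box (does not turn with the dial). Round black fluted knob, 40 mm across, 61.5 to 99.5 mm above the bench, white pointer line on top and small white pointer at its foot. Black bezel below it, 72 mm across, top at 61 mm, with coloured marks. Turning needs about 0.06 N m.
- dial (a joint): Angle of the dial's pointer, rad, positive clockwise seen from above, 0 at the white mark (on the far side, lock box +x). Red mark +1.57, blue -1.31, green +0.61; stop at each within 0.12 for 0.3 s. End stops at -2.0 and +2.2; it stays where it is left. The slide passes the lock only with the dial at green (within about 0.2).
- slide_centre (a point): Centre of the white specimen slide's plate: 110 long (its x) x 56 wide x 10 mm thick, about 0.15 kg, orange tab at its -x end, two amber windows, a 7 mm steel lug 12 mm high near its +x end. At home 29 mm above the bench, 35 mm before the lock box's middle. On apron or bed its long edges overhang by 8 mm a side, with free space down to the bench.
- slide_tab (a point): Middle of the slide's orange upright tab: a fin 10 mm thick across (slide y), 24 mm long (slide x), standing 36 mm up from the plate's top; this point lies 22 mm above the plate's top, 43 mm from the slide's centre toward -x, axes as the slide's.
- bed_top (a point): Middle of the top of the black viewing bed (white panel on top), fixed to the bench, 40 mm wide, top 24 mm above the bench. Its x axis runs lengthwise; end lips 5 mm higher leave 126 mm between them for the 110 mm slide.
- red_bottle_centre (a point): Centre of a small white reagent bottle with red cap, 30 mm across, 85 mm tall, loose: leave alone.
- vial_centre (a point): Centre of a vial with blue cap, 27 mm across, 68 mm tall, loose: leave alone.
- timer_centre (a point): Centre of a white timer, 40 x 62 x 64 mm, loose: leave alone.
- clamp_stand_foot (a point): Bench point under the fixed clamp stand left of the lock box: a dark foot plate and a rod taller than 0.4 m with a clamp reaching about 0.1 m from it. Carry the arm round its front, not through it.
- apron (a point): Middle of the top of the dark steel apron, a bar 40 mm wide fixed before the box, level with the channel floor (24 mm above the bench). It runs from the box's front face (63 mm toward the box, +x) to 64 mm the other way; axes as the lock box. The slide drawn out is wholly clear of the box, and well placed, with its centre within 8 mm of this point along x, or up to 45 mm farther out.
There are look-alikes about, which are no part of the job. What is shaped like the part that bears slide_centre but pink or turquoise is not meant.

How it is judged (in metres and radians):
On the way, in this order (a step that is already met when the one before it is completed fails the run):
1. the pointer is stopped at the red mark (value of joint dial between 1.4508 and 1.6908 rad), for 0.3 s.
2. then the pointer is stopped at the blue mark (value of joint dial between -1.43 and -1.19 rad), for 0.3 s.
3. then the pointer is stopped at the green mark (value of joint dial between 0.49 and 0.73 rad), for 0.3 s.
4. the slide lies flat on the apron, wholly clear of the box, let go (x of slide_centre in the frame of lockbox between -0.165 and -0.11 m and y of slide_centre in the frame of lockbox between -0.015 and 0.015 m and height (world z) of slide_centre between 0.025 and 0.033 m and angle between slide_centre's own z axis and vertical below 0.06 rad and contact force between the fingers and slide below 0.1 N), for 0.2 s.
5. the slide is lifted, held at its middle (height (world z) of slide_centre above 0.04 m and horizontal distance between the grasp point and slide_centre below 0.025 m and contact force between the fingers and slide above 1 N), for 0.1 s.
At the end, for the whole second after the job is handed in: The slide lies flat (within 0.06 rad) on the viewing bed between the lips, its centre within 14 mm of the bed's, lengthwise within 0.2 rad (either end first), released and at rest (horizontal distance between slide_centre and bed_top below 0.014 m and angle between the x axis of slide_centre and the x axis of bed_top, either way round below 0.2 rad and height (world z) of slide_centre between 0.025 and 0.033 m and angle between slide_centre's own z axis and vertical below 0.06 rad and contact force between the fingers and slide below 0.1 N and linear speed of slide below 0.02 m/s); the robot touches nothing.
It fails at once if the slide is tilted more than 0.3 rad (angle between slide_centre's own z axis and vertical above 0.3 rad).
It fails at once if the bottle, vial or timer is moved more than 25 mm or tipped (distance of any of red_bottle_centre, vial_centre, timer_centre from where it was at the start of the episode above 0.025 m or angle between any of red_bottle_centre, vial_centre, timer_centre's own z axis and vertical above 0.35 rad).
It also fails if it takes over 72 s, if anything falls off the work surface, if the arm or the gripper's body presses on something with over 40 N, if the wrist force passes 120 N, or if a joint passes its speed limit or range.

## Working session

There is one attempt and no reset: what is moved stays moved. The work goes in short steps, Python scripts to look and compute and a tool call to move; the robot and the scene stay as the last step left them, time stands still between calls to the robot, and variables do not carry over. Pictures are saved under pics/ and viewed, at most 10 in all, crops included, and the job is handed in when it is done.

Besides the shell and the picture viewer there is one more tool, called by a JSON object that holds its "api" and its "payload", one argument or row to a line. play_rows: Moves the arm, as the interface text tells. Its arguments: {"type":"object","properties":{"commands":{"type":"array"},"jaw":{"type":"number"}},"required":["commands"]}

```bash
ls; mkdir -p pics; python3 - <<'E'
from plant import bot
import cv2,numpy as np
o=bot.get_obs();print(o['time'],o['tool_pos'],o['tcp_rot'],o['grip_width'])
for n in('scene','side'):
    c=bot.capture(n);cv2.imwrite(f'pics/{n}0.png',c['pixels'][:,:,::-1])
    np.savez(f'{n}0.npz',**c)
    print(n,c['fx'],c['cx'],c['cy'],np.round(c['eye'],1),np.round(c['rotation'],3).tolist())
E
```

```text
pics
0.0 [ 126.17134714 -509.23022165  251.05048516] [-3.14008146e+00 -2.15384804e-04  2.42714101e-01] 92.19108788247715
scene 582.5288296251974 326.0414799883716 237.60062704359567 [-209.6  577.5  854.8] [-2.261, 0.005, -2.173]
side 586.0688198814576 321.3235276037768 232.64654227558142 [ 302.1 1215.6  661.1] [-2.029, -0.009, -2.911]
```

View pics/scene0.png

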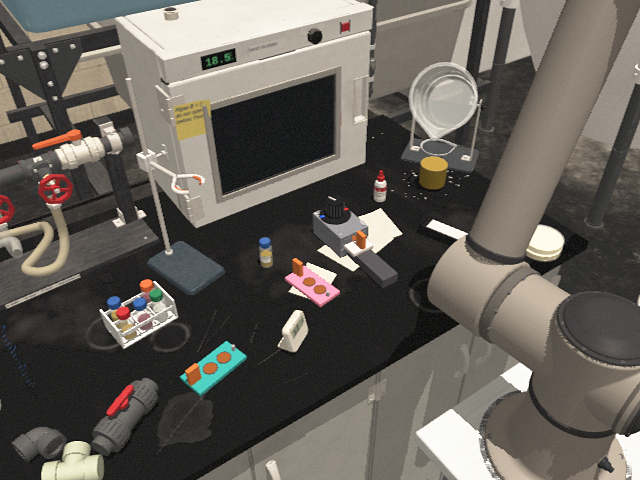

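View pics/side0.png

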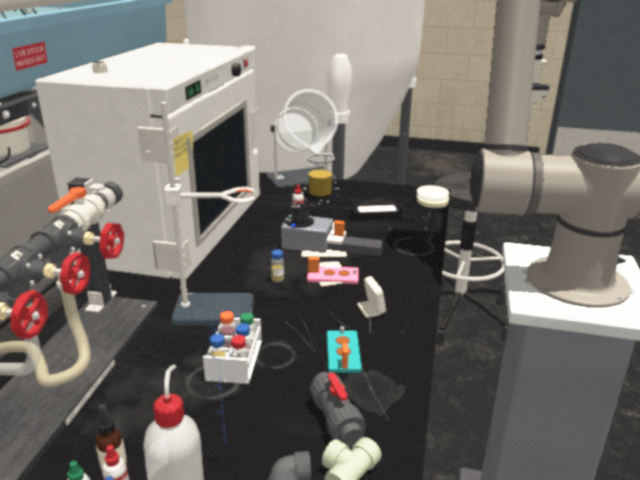

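Scene: the lock box is at (340,230) with the dial at (335,208), and the slide's orange tab at (361,240) above the apron at (380,268). The bed (white panel) is at (446,232), bottle (380,186), vial (265,252), timer (293,332), stand foot (185,268).
Look-alikes: the pink slide (313,285) and the turquoise one (213,365). The white slide in the box (360,243) is the one I want. I'll check it in a close crop.

```bash
cat > h.py <<'E'
import numpy as np,cv2
from scipy.spatial.transform import Rotation as Ro
def load(n): return dict(np.load(n+'.npz'))
def RR(c): return Ro.from_euler('xyz',c['rotation']).as_matrix()
def onz(c,uv,z):
    d=RR(c)@np.array([(uv[0]-c['cx'])/c['fx'],(uv[1]-c['cy'])/c['fy'],1]);e=c['eye']
    return e+d*(z-e[2])/d[2]
def proj(c,p):
    q=RR(c).T@(np.array(p,float)-c['eye']);return np.array([c['fx']*q[0]/q[2]+c['cx'],c['fy']*q[1]/q[2]+c['cy']])
def crop(c,x,y,w,h,s,f): cv2.imwrite(f,cv2.resize(c['pixels'][y:y+h,x:x+w,::-1],None,fx=s,fy=s,interpolation=cv2.INTER_CUBIC))
E
python3 - <<'E'
from h import *
c=load('scene0');s=load('side0')
crop(c,300,160,200,150,4,'pics/c1.png')
print('base',proj(c,[0,0,0]))
for n,uv,z in[('knobtop',(335,201),99.5),('tabtop',(361,233),70),('bed',(446,232),24),('bottle',(379,200),0),('vial',(266,266),0),('timer',(290,348),0),('foot',(185,268),5)]:print(n,onz(c,uv,z))
for n,uv,z in[('bed',(377,209),24),('tabtop',(339,222),70),('vial',(277,279),0),('timer',(372,312),0)]:print('side',n,onz(s,uv,z))
E
```

```text
base [552.84827339 450.45449103]
knobtop [639.35751254 -25.46742056  99.5       ]
tabtop [545.81991053 -27.58796713  70.        ]
bed [ 483.02516069 -222.89602925   24.        ]
bottle [ 691.7425248  -197.45063237    0.        ]
vial [640.59491443 156.97638114   0.        ]
timer [416.60763548 234.33239685   0.        ]
foot [730.05797386 306.28783538   5.        ]
side bed [ 479.43922745 -220.880448     24.        ]
side tabtop [543.06567712 -19.27757195  70.        ]
side vial [644.29187266 156.28847151   0.        ]
side timer [421.86606952 233.53273993   0.        ]
```

View pics/c1.png

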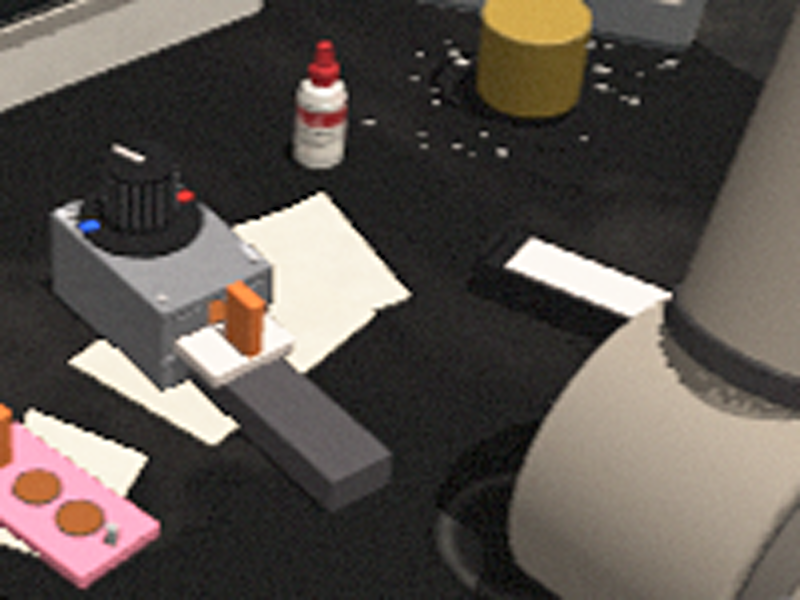

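```bash
cat >> h.py <<'E'
from scipy.optimize import least_squares
def fit(obs,x0):
    """obs: (cam, local xyz, uv); returns x,y,yaw"""
    def r(p):
        a=p[2];R=np.array([[np.cos(a),-np.sin(a)],[np.sin(a),np.cos(a)]])
        return np.concatenate([proj(c,np.r_[R@np.array(l[:2],float)+p[:2],l[2]])-uv for c,l,uv in obs])
    s=least_squares(r,x0,loss='soft_l1',x_scale=[10,10,.1]);return s.x,np.round(r(s.x),1)
def toolshift(o,dest):
    """world dest mm -> tool-axes shift in mm from the measured pose"""
    return Ro.from_euler('xyz',o['tcp_rot']).as_matrix().T@(np.array(dest)-o['tool_pos'])
E
python3 - <<'E'
from h import *
c=load('scene0')
f=lambda u,v:np.array([300+u/4,160+v/4])
ob=[(c,(-55,38,58),f(160,309)),(c,(-55,-38,58),f(271,266)),(c,(55,38,58),f(52,215)),(c,(-182,20,24),f(332,484)),(c,(-182,-20,24),f(390,455)),(c,(-182,20,0),f(334,510)),(c,(-55,38,0),f(167,385))]
p,r=fit(ob,[630,-25,0]);print('box',p,r)
print('knobtop',[onz(c,f(*q),99.5) for q in[(107,158),(180,158)]])
for n,q in[('panelFL',(505,265)),('panelBL',(535,238)),('pBR',(670,293)),('bedFL0',(472,284))]:print(n,onz(c,f(*q),24 if n[0]=='p' else 0))
for q in[(195,218),(365,160)]:print('oven',onz(c,q,0))
from plant import bot
print(toolshift(bot.get_obs(),[500,-100,330]))
E
```

```text
box [ 6.22892279e+02 -2.87522332e+01 -1.01539435e-02] [ 0.6  1.   1.1 -0.7 -0.3 -1.1  0.  -0.6  0.7 -0.9 -1.1  1.2 -1.5  2.2]
knobtop [array([654.41094904, -13.76084707,  99.5       ]), array([631.30634793, -46.84035781,  99.5       ])]
panelFL [ 524.20568447 -200.42862856   24.        ]
panelBL [ 533.12617479 -231.74007123   24.        ]
pBR [ 452.04643426 -259.49076933   24.        ]
bedFL0 [ 5.43063086e+02 -1.95093985e+02 -1.13686838e-13]
oven [887.29800547 211.45213274   0.        ]
oven [ 860.42842761 -282.73985823    0.        ]
[ 461.23829446 -307.50137486  -78.39057761]
```

{"api": "play_rows", "payload": {
  "commands": [
    {"x": 0.461,"y": -0.307,"z": -0.08,"twist": -74},
    {"x": 0.461,"y": -0.307,"z": -0.08,"twist": -74},
    {"x": 0.461,"y": -0.307,"z": -0.08,"twist": -74},
    {"x": 0.461,"y": -0.307,"z": -0.08,"twist": -74},
    {"x": 0.461,"y": -0.307,"z": -0.08,"twist": -74},
    {"x": 0.461,"y": -0.307,"z": -0.08,"twist": -74},
    {"x": 0.461,"y": -0.307,"z": -0.08,"twist": -74},
    {"x": 0.461,"y": -0.307,"z": -0.08,"twist": -74}
  ],
  "jaw": 0
}}

```text
time: 0.9
tool_pos: [394.2, -215.5, 309.1]
tcp_rot: [-3.141, 0.0, 1.449]
contact_force: [0.5, -1.1, -0.6]
grip_width: 91.6
finger_force: 0.0
```

{"api": "play_rows", "payload": {
  "commands": [
    {"x": 0.127,"y": 0.091,"z": -0.02,"twist": -5},
    {"x": 0.127,"y": 0.091,"z": -0.02,"twist": -5},
    {"x": 0.127,"y": 0.091,"z": -0.02,"twist": -5},
    {"x": 0.127,"y": 0.091,"z": -0.02,"twist": -5},
    {"x": 0.127,"y": 0.091,"z": -0.02,"twist": -5},
    {"x": 0.127,"y": 0.091,"z": -0.02,"twist": -5},
    {"x": 0.127,"y": 0.091,"z": -0.02,"twist": -5},
    {"x": 0.127,"y": 0.091,"z": -0.02,"twist": -5}
  ]
}}

```text
time: 1.7
tool_pos: [499.1, -104.2, 328.9]
tcp_rot: [-3.141, 0.0, 1.528]
contact_force: [-0.4, 0.5, 0.4]
grip_width: 91.4
finger_force: 0.0
```

```bash
python3 - <<'E'
from h import *
from plant import bot
c=bot.capture('wrist');np.savez('w1.npz',**c);o=bot.get_obs()
cv2.imwrite('pics/w1.png',c['pixels'][:,:,::-1])
print(o['time'],o['tool_pos'],o['tcp_rot'],o['joint_positions'],c['eye'],c['rotation'],c['fx'])
E
```

```text
1.75 [ 499.21442157 -104.0447462   328.97198937] [-3.14155932e+00  2.03944550e-04  1.52812099e+00] [-3.55744099e-01  2.64539502e-01  1.42041534e+00 -2.05636708e-04
  1.45660672e+00 -3.13045330e-01] [503.80980772 -24.34033054 460.77022672] [ 2.84067877e+00  4.43593107e-04 -4.24031973e-02] 399.25857254690163
```

View pics/w1.png

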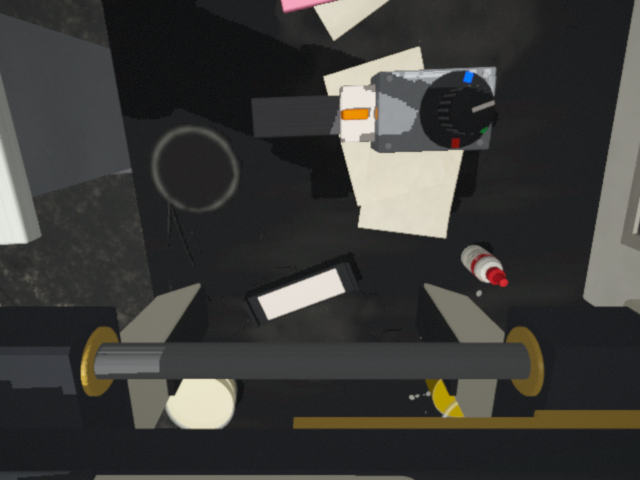

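The wrist view shows the box at (430,110), the dial knob at (465,107) with its pointer toward (494,102), the orange tab at (355,114), the apron end at (253,117) and the bed panel at (300,294). I'll measure these more finely.

```bash
python3 - <<'E'
from h import *
w=load('w1');im=w['pixels'].astype(int);c=load('scene0')
def seg(m,x0,y0,x1,y1):
    k=np.zeros(m.shape,np.uint8);k[y0:y1,x0:x1]=m[y0:y1,x0:x1]
    n,l,s,ce=cv2.connectedComponentsWithStats(k);i=1+np.argmax(s[1:,4]);return (l==i)
r,g,b=im[...,0],im[...,1],im[...,2]
bed=seg((im.min(2)>150),240,255,360,330)
rect=cv2.minAreaRect(np.argwhere(bed)[:,::-1].astype(np.float32));bp=cv2.boxPoints(rect)
P=np.array([onz(w,q,24) for q in bp]);print('panel',P.mean(0),P[:,:2].tolist())
tab=seg((r>180)&(b<80)&(g<170)&(g>70),335,100,375,125)
t=np.argwhere(tab)[:,::-1];print('tab',t.min(0),t.max(0),onz(w,t.mean(0),70))
ptr=seg((im.min(2)>110),462,92,498,120);t=np.argwhere(ptr)[:,::-1]
Q=np.array([onz(w,q,99.5)[:2] for q in t]);m=Q.mean(0);u,s,v=np.linalg.svd(Q-m);print('ptr',len(t),t.min(0),t.max(0),m,v[0],s, 'ends',(Q-m)@v[0]@np.eye(1)[0] if 0 else ((Q-m)@v[0]).min(),((Q-m)@v[0]).max())
for n,mm in[('red',(r>140)&(g<70)&(b<70)),('blue',(b>150)&(r<90)),('green',(g>90)&(r<70)&(b<100))]:
    k=seg(mm,420,60,500,155);print(n,k.sum(),onz(w,np.argwhere(k).mean(0)[::-1],61)[:2])
f=lambda u,v:np.array([300+u/4,160+v/4])
ob=[(w,(-55,38,58),(373,73)),(w,(-55,-38,58),(374,151)),(w,(55,38,58),(495,67)),(w,(55,-38,58),(491,149)),(w,(-182,20,24),(252,98)),(w,(-182,-20,24),(254,136))]
print(fit(ob,[630,-25,0]))
crop(w,240,50,280,110,2.8,'pics/w1c.png')
E
```

```text
panel [ 481.30753821 -230.36003053   24.        ] [[429.31597382061784, -231.54361417890925], [524.2609665940358, -197.69402576298586], [534.1116032948495, -228.46655727566775], [437.5416091450877, -263.73592490762195]]
tab [343 109] [367 119] [544.05082348 -25.98497396  70.        ]
ptr 68 [473 101] [493 110] [650.8192749  -23.94654009] [-0.953283   -0.30207868] [43.39501732  6.2058945 ] ends -8.970539221167142 8.803436285824167Traceback (most recent call last):
  File "<stdin>", line 15, in <module>
  File "<stdin>", line 5, in seg
    return _wrapfunc(a, 'argmax', axis=axis, out=out, **kwds)
    return bound(*args, **kwds)
ValueError: attempt to get argmax of an empty sequence
```

```bash
python3 - <<'E'
from h import *
w=load('w1')
ob=[(w,(-55,38,58),(373,73)),(w,(-55,-38,58),(374,151)),(w,(55,38,58),(495,67)),(w,(55,-38,58),(491,149)),(w,(-182,20,24),(252,98)),(w,(-182,-20,24),(254,136))]
print(fit(ob,[630,-25,0]))
crop(w,340,50,180,115,4.4,'pics/w1c.png')
for n,uv in[('blue',(468,76)),('red',(456,143)),('green',(485,131))]:print(n,onz(w,uv,61)[:2])
E
```

```text
(array([ 6.21513737e+02, -2.68809666e+01, -6.97565261e-03]), array([ 4.7, -2.2,  2.6,  2.5,  0.9, -0.7, -2.9,  0.5, -2.8, -0.3, -1.7,
        1.5]))
blue [650.36958524   3.16422733]
red [643.13454058 -57.42149744]
green [670.44173969 -47.24293546]
```

View pics/w1c.png

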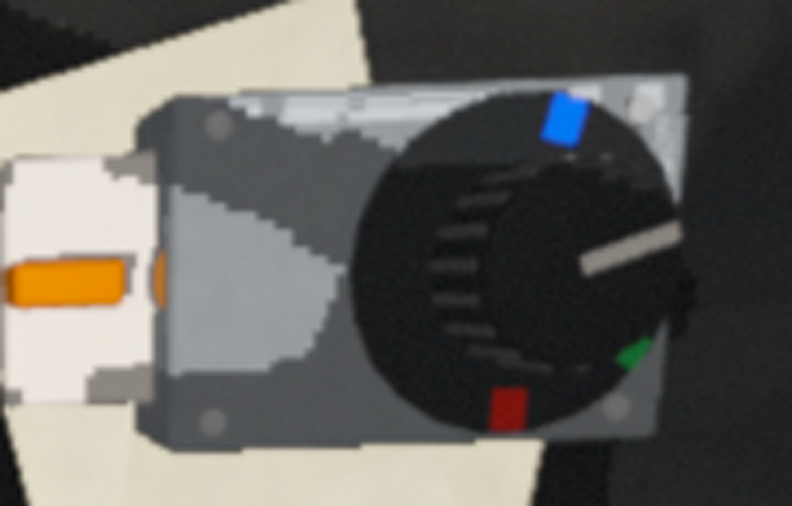

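{"api": "play_rows", "payload": {
  "commands": [
    {"x": 0.0825,"y": 0.14,"z": 0.15,"twist": 0},
    {"x": 0.0825,"y": 0.14,"z": 0.15,"twist": 0},
    {"x": 0.0825,"y": 0.14,"z": 0.15,"twist": 0},
    {"x": 0.0825,"y": 0.14,"z": 0.15,"twist": 0},
    {"x": 0.0825,"y": 0.14,"z": 0.15,"twist": 0},
    {"x": 0.0825,"y": 0.14,"z": 0.15,"twist": 0},
    {"x": 0.0825,"y": 0.14,"z": 0.15,"twist": 0},
    {"x": 0.0825,"y": 0.14,"z": 0.15,"twist": 0}
  ]
}}

```text
time: 2.55
tool_pos: [642.9, -27.4, 180.6]
tcp_rot: [3.139, 0.001, 1.529]
contact_force: [-0.2, 0.5, -0.8]
grip_width: 91.7
finger_force: 0.0
```

```bash
python3 - <<'E'
from h import *
from plant import bot
w=bot.capture('wrist');np.savez('w2.npz',**w);o=bot.get_obs()
cv2.imwrite('pics/w2.png',w['pixels'][:,:,::-1])
print(o['time'],o['tool_pos'],o['tcp_rot'],toolshift(o,[642.5,-27.5,92]))
print(proj(w,[642.5,-27.5,99.5]),proj(w,[642.5,-27.5,61]),proj(w,[662.5,-27.5,99.5]))
E
```

```text
2.6 [642.97657428 -27.32719748 180.82742358] [3.13900797e+00 5.46102056e-04 1.52889033e+00] [-0.14410743 -0.69850609 88.82600681]
[308.57525071 261.22979497] [308.91144654 240.68139783] [343.72690727 259.84021806]
```

View pics/w2.png

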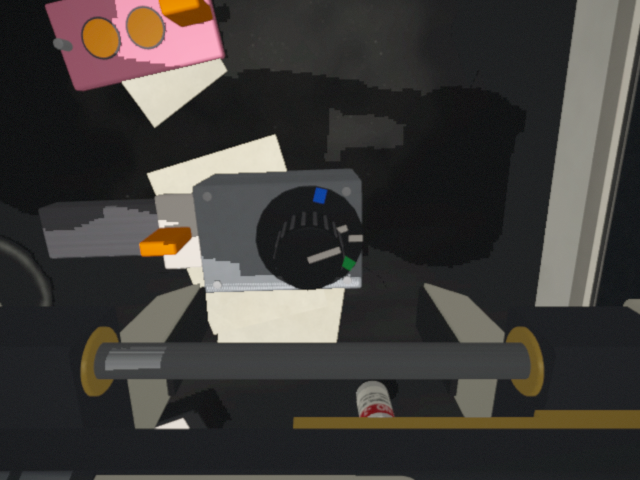

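The bezel centre at (309,238) matches the predicted axis (309,241), so the dial is at about (642.5, -26.5). The pointer at (325,256) gives about -0.3 rad. Descending.

{"api": "play_rows", "payload": {
  "commands": [
    {"x": 0.001,"y": 0,"z": 0.04,"twist": 0},
    {"x": 0.001,"y": 0,"z": 0.07,"twist": 0},
    {"x": 0.001,"y": 0,"z": 0.088,"twist": 0},
    {"x": 0.001,"y": 0,"z": 0.088,"twist": 0},
    {"x": 0.001,"y": 0,"z": 0.088,"twist": 0},
    {"x": 0.001,"y": 0,"z": 0.088,"twist": 0},
    {"x": 0.001,"y": 0,"z": 0.088,"twist": 0},
    {"x": 0.001,"y": 0,"z": 0.088,"twist": 0}
  ]
}}

```text
time: 3.4
tool_pos: [643.6, -25.5, 92.0]
tcp_rot: [3.14, 0.0, 1.53]
contact_force: [0.4, 0.3, -0.4]
grip_width: 91.8
finger_force: 0.0
```

{"api": "play_rows", "payload": {
  "commands": [
    {"x": 0,"y": 0,"z": 0,"twist": 0},
    {"x": 0,"y": 0,"z": 0,"twist": 0},
    {"x": 0,"y": 0,"z": 0,"twist": 0},
    {"x": 0,"y": 0,"z": 0,"twist": 0},
    {"x": 0,"y": 0,"z": 0,"twist": 0},
    {"x": 0,"y": 0,"z": 0,"twist": 0},
    {"x": 0,"y": 0,"z": 0,"twist": 0},
    {"x": 0,"y": 0,"z": 0,"twist": 0}
  ],
  "jaw": 1
}}

```text
time: 4.2
tool_pos: [641.6, -25.3, 90.7]
tcp_rot: [-3.138, 0.0, 1.53]
contact_force: [-5.3, -0.8, 2.6]
grip_width: 39.4
finger_force: 30.0
```

{"api": "play_rows", "payload": {
  "commands": [
    {"x": 0,"y": -0.0015,"z": 0,"twist": 7},
    {"x": 0,"y": -0.0015,"z": 0,"twist": 14},
    {"x": 0,"y": -0.0015,"z": 0,"twist": 21},
    {"x": 0,"y": -0.0015,"z": 0,"twist": 28},
    {"x": 0,"y": -0.0015,"z": 0,"twist": 35},
    {"x": 0,"y": -0.0015,"z": 0,"twist": 42},
    {"x": 0,"y": -0.0015,"z": 0,"twist": 49},
    {"x": 0,"y": -0.0015,"z": 0,"twist": 56}
  ]
}}

```text
time: 5.0
tool_pos: [642.3, -25.7, 90.8]
tcp_rot: [3.14, -0.001, 0.547]
contact_force: [3.4, -2.6, -2.9]
grip_width: 39.6
finger_force: 30.0
```

{"api": "play_rows", "payload": {
  "commands": [
    {"x": 0,"y": 0,"z": 0,"twist": 8},
    {"x": 0,"y": 0,"z": 0,"twist": 16},
    {"x": 0,"y": 0,"z": 0,"twist": 24},
    {"x": 0,"y": 0,"z": 0,"twist": 32},
    {"x": 0,"y": 0,"z": 0,"twist": 40},
    {"x": 0,"y": 0,"z": 0,"twist": 46},
    {"x": 0,"y": 0,"z": 0,"twist": 51},
    {"x": 0,"y": 0,"z": 0,"twist": 51}
  ]
}}

```text
time: 5.8
tool_pos: [642.4, -26.6, 90.8]
tcp_rot: [3.141, -0.002, -0.341]
contact_force: [4.2, -5.6, -3.9]
grip_width: 39.7
finger_force: 30.0
```

```bash
python3 - <<'E'
from h import *
from plant import bot
c=bot.capture('scene');np.savez('s1.npz',**c);w=bot.capture('wrist');np.savez('w3.npz',**w);o=bot.get_obs()
a=cv2.resize(c['pixels'][180:260,290:400,::-1],None,fx=3.6,fy=3.6,interpolation=cv2.INTER_CUBIC)
b=w['pixels'][:288,100:500,::-1];cv2.imwrite('pics/m1.png',np.hstack([a,b]))
print(o['time'],o['tool_pos'],o['tcp_rot'],o['moment'],o['contact_force'])
E
```

```text
5.9 [642.38699417 -26.59729294  90.76387149] [ 3.14085624e+00 -2.30556138e-03 -3.38429642e-01] [-0.21555303 -0.57165441  0.01434486] [ 2.97096919 -4.53343791 -3.76397994]
```

View pics/m1.png

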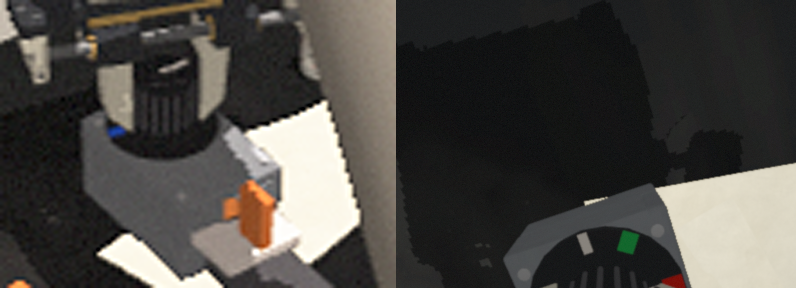

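The scene crop shows the pointer line at about (172,68), on the knob's right side toward red. The knob has turned with the gripper, and I'll measure the angle numerically.

```bash
cat >> h.py <<'E'
def ptr(c):
    im=c['pixels'].astype(int);u,v=proj(c,[642.5,-27,99.5]).round().astype(int);x0,y0=u-9,v-7
    g=im[y0:y0+15,x0:x0+22].min(2).astype(float);yy,xx=np.mgrid[y0:y0+15,x0:x0+22]
    print(g.astype(int)) if PR else 0
    Q=np.array([onz(c,q,99.5)[:2] for q in zip(xx.ravel(),yy.ravel())]);k=np.clip(g.ravel()-80,0,None)*(np.hypot(*(Q-[642.5,-27]).T)<19)
    m=(Q*k[:,None]).sum(0)/k.sum();C=np.cov((Q-m).T,aweights=k);e,V=np.linalg.eigh(C)
    return m,V[:,1],np.sqrt(e)
PR=1
E
python3 - <<'E'
from h import *
for n in('scene0','s1'):
    print(n,proj(load(n),[642.5,-27,99.5]),ptr(load(n)))
w=load('w3');print([ (n,onz(w,q,61)[:2]) for n,q in(('white?',(585-396+100,243)),('green',(628-396+100,242)),('red',(680-396+100,282)))])
print(proj(w,[642.5,-27,99.5]),proj(w,[642.5,-45,99.5]),proj(w,[642.5,-51,64]))
E
```

```text
[[ 34  26  33  33  28  32  35  32  35  32  36  34  30  26  26  33  32  34
   32  33  27  29]
 [ 27  25  27  30  28  34  28  35  31  33  32  27  29  32  35  32  30  31
   26  34  33  29]
 [ 29  28  29  21  23  32  32  35  38  41  43  38  39  35  35  27  31  33
   30  28  29  27]
 [ 27  19 108 127  65  27  32  34  35  37  37  37  42  45  39  36  32  35
   32  31  25  32]
 [ 32  39 115 206 233 176  68  23  32  32  33  44  41  42  40  39  32  30
   33  29  32  31]
 [ 38  35  42  74 125 203 231 184 111  27  34  37  42  43  42  37  39  40
   34  27  38  27]
 [ 32  36  32  32  42  72 111 195 255 224  72  32  35  42  34  37  40  33
   35  40  32  31]
 [ 34  38  38  37  34  33  37  66 100  91  41  38  41  37  42  41  38  35
   32  35  35  30]
 [ 38  35  37  40  35  37  38  32  39  37  37  33  36  44  39  35  39  50
   48  35  32  37]
 [ 34  29  43  44  35  38  37  39  38  38  40  36  36  41  42  38  36  40
   39  34  36  36]
 [ 37  27  27  37  34  39  32  39  45  41  40  38  39  38  38  39  28  60
   69  36  34  37]
 [ 39  33  22  26  39  41  37  40  41  43  40  44  38  40  36   9  25  46
   
[... 1493 characters left out ...]
  20  22  26  22  24  22  21  20  33  41
   38  75 119 130]
 [104  48  38  30  36  21  23  21  20  22  26  24  23  24  31  31  40  40
   35  72 121 130]
 [105  46  35  46  47  26  30  28  26  24  26  25  32  30  22  31  42  39
   40  78 119 134]
 [107  56  36  43  44  23  45  43  29  41  43  16  40  49  25  34  33  37
   33  77 122 134]]
s1 [334.74693475 200.07986513] (array([645.06156692, -37.17792735]), array([0.0438803, 0.9990368]), array([1.05417807, 5.89658606]))
[('white?', array([673.24778663, -27.39193799])), ('green', array([667.58904597, -44.81074978])), ('red', array([642.50937745, -60.49043898]))]
[312.18059863 354.33020337] [360.56705897 339.51777213] [364.20773207 291.48207165]
```

{"api": "play_rows", "payload": {
  "commands": [
    {"x": 0,"y": 0,"z": 0,"twist": 0},
    {"x": 0,"y": 0,"z": 0,"twist": 0},
    {"x": 0,"y": 0,"z": 0,"twist": 0},
    {"x": 0,"y": 0,"z": 0,"twist": -5},
    {"x": 0,"y": 0,"z": 0,"twist": -13},
    {"x": 0,"y": 0,"z": 0,"twist": -21},
    {"x": 0,"y": 0,"z": 0,"twist": -29},
    {"x": 0,"y": 0,"z": 0,"twist": -37}
  ]
}}

```text
time: 6.7
tool_pos: [642.4, -26.0, 90.7]
tcp_rot: [3.141, -0.002, 0.313]
contact_force: [3.9, -2.3, -3.2]
grip_width: 39.7
finger_force: 30.0
```

{"api": "play_rows", "payload": {
  "commands": [
    {"x": 0,"y": 0,"z": 0,"twist": -8},
    {"x": 0,"y": 0,"z": 0,"twist": -16},
    {"x": 0,"y": 0,"z": 0,"twist": -24},
    {"x": 0,"y": 0,"z": 0,"twist": -32},
    {"x": 0,"y": 0,"z": 0,"twist": -40},
    {"x": 0,"y": 0,"z": 0,"twist": -48},
    {"x": 0,"y": 0,"z": 0,"twist": -56},
    {"x": 0,"y": 0,"z": 0,"twist": -64}
  ]
}}

```text
time: 7.5
tool_pos: [641.5, -25.3, 90.7]
tcp_rot: [-3.141, -0.0, 1.431]
contact_force: [0.7, 1.1, 0.2]
grip_width: 39.2
finger_force: 30.0
```

{"api": "play_rows", "payload": {
  "commands": [
    {"x": 0,"y": 0,"z": 0,"twist": -8},
    {"x": 0,"y": 0,"z": 0,"twist": -16},
    {"x": 0,"y": 0,"z": 0,"twist": -24},
    {"x": 0,"y": 0,"z": 0,"twist": -32},
    {"x": 0,"y": 0,"z": 0,"twist": -40},
    {"x": 0,"y": 0,"z": 0,"twist": -48},
    {"x": 0,"y": 0,"z": 0,"twist": -56},
    {"x": 0,"y": 0,"z": 0,"twist": -64}
  ]
}}

```text
time: 8.3
tool_pos: [640.6, -25.7, 90.7]
tcp_rot: [-3.139, -0.002, 2.548]
contact_force: [-3.9, -1.3, 2.4]
grip_width: 39.1
finger_force: 30.0
```

```bash
python3 - <<'E'
import h;h.PR=0
from h import *
from plant import bot
c=bot.capture('scene');o=bot.get_obs()
m,v,e=ptr(c)
for k in(1,-1):
    d=v*k; 
    if d@(m-[642.5,-27])>0:print('dial',-np.arctan2(d[1],d[0])-.008,m,e)
print(o['time'],o['tool_pos'],o['tcp_rot'],o['contact_force'],o['joint_positions'])
E
```

```text
dial -1.3601663287312395 [647.29115755 -19.21575733] [1.09014599 5.45771416]
8.35 [640.58475051 -25.72784561  90.7280069 ] [-3.13950383e+00 -1.66513965e-03  2.55509800e+00] [-4.23304098 -2.10147474  1.68800003] [-0.15903795  0.70454387  1.37261073 -0.00138247  1.06681971 -1.14267231]
```

{"api": "play_rows", "payload": {
  "commands": [
    {"x": 0,"y": 0,"z": 0,"twist": 1},
    {"x": 0,"y": 0,"z": 0,"twist": 1},
    {"x": 0,"y": 0,"z": 0,"twist": 1},
    {"x": 0,"y": 0,"z": 0,"twist": 1},
    {"x": 0,"y": 0,"z": 0,"twist": 1},
    {"x": 0,"y": 0,"z": 0,"twist": 5},
    {"x": 0,"y": 0,"z": 0,"twist": 12},
    {"x": 0,"y": 0,"z": 0,"twist": 20}
  ]
}}

```text
time: 9.15
tool_pos: [640.9, -25.4, 90.8]
tcp_rot: [-3.14, -0.001, 2.183]
contact_force: [-3.8, -1.6, 1.9]
grip_width: 39.9
finger_force: 30.0
```

{"api": "play_rows", "payload": {
  "commands": [
    {"x": 0,"y": 0,"z": 0,"twist": 8},
    {"x": 0,"y": 0,"z": 0,"twist": 16},
    {"x": 0,"y": 0,"z": 0,"twist": 24},
    {"x": 0,"y": 0,"z": 0,"twist": 32},
    {"x": 0,"y": 0,"z": 0,"twist": 40},
    {"x": 0,"y": 0,"z": 0,"twist": 48},
    {"x": 0,"y": 0,"z": 0,"twist": 56},
    {"x": 0,"y": 0,"z": 0,"twist": 64}
  ]
}}

```text
time: 9.95
tool_pos: [641.9, -25.4, 90.7]
tcp_rot: [3.141, -0.0, 1.065]
contact_force: [1.7, -1.3, -0.6]
grip_width: 39.4
finger_force: 30.0
```

{"api": "play_rows", "payload": {
  "commands": [
    {"x": 0,"y": 0,"z": 0,"twist": 7},
    {"x": 0,"y": 0,"z": 0,"twist": 14},
    {"x": 0,"y": 0,"z": 0,"twist": 21},
    {"x": 0,"y": 0,"z": 0,"twist": 28},
    {"x": 0,"y": 0,"z": 0,"twist": 28},
    {"x": 0,"y": 0,"z": 0,"twist": 28},
    {"x": 0,"y": 0,"z": 0,"twist": 28},
    {"x": 0,"y": 0,"z": 0,"twist": 28}
  ]
}}

```text
time: 10.75
tool_pos: [642.2, -25.7, 90.8]
tcp_rot: [3.14, -0.001, 0.588]
contact_force: [3.2, -3.8, -3.7]
grip_width: 39.6
finger_force: 30.0
```

```bash
python3 - <<'E'
import h;h.PR=0
from h import *
from plant import bot
c=bot.capture('scene');o=bot.get_obs()
m,v,e=ptr(c)
for k in(1,-1):
    d=v*k; 
    if d@(m-[642.5,-27])>0:print('dial',-np.arctan2(d[1],d[0])-.008,m,e)
print(o['time'],o['tool_pos'],o['tcp_rot'],o['contact_force'],o['joint_positions'])
E
```

```text
dial -0.8559352417219132 [635.07483355 -16.72994994] [4.40141746 6.55990652]
10.8 [642.24788691 -25.66402267  90.77742181] [ 3.14040246e+00 -1.04850064e-03  5.88329320e-01] [ 4.61897628 -3.61366413 -3.716631  ] [-1.59008799e-01  7.05245468e-01  1.37100381e+00 -1.83435759e-04
  1.06376535e+00  8.23547778e-01]
```

{"api": "play_rows", "payload": {
  "commands": [
    {"x": 0,"y": 0,"z": 0,"twist": 0},
    {"x": 0,"y": 0,"z": 0,"twist": 0},
    {"x": 0,"y": 0,"z": 0,"twist": 0},
    {"x": 0,"y": 0,"z": 0,"twist": 0},
    {"x": 0,"y": 0,"z": -0.03,"twist": 0},
    {"x": 0,"y": 0,"z": -0.07,"twist": 0},
    {"x": 0,"y": 0,"z": -0.1,"twist": 0},
    {"x": 0,"y": 0,"z": -0.1,"twist": 0}
  ],
  "jaw": 0
}}

```text
time: 11.6
tool_pos: [643.8, -25.4, 196.4]
tcp_rot: [3.135, -0.007, 0.588]
contact_force: [0.5, -0.3, 0.4]
grip_width: 91.4
finger_force: 0.0
```

```bash
python3 - <<'E'
import h;h.PR=0
from h import *
from plant import bot
c=bot.capture('scene');w=bot.capture('wrist');o=bot.get_obs();np.savez('w4.npz',**w)
m,v,e=ptr(c);print(m,v,e)
a=cv2.resize(c['pixels'][180:260,290:400,::-1],None,fx=3.6,fy=3.6,interpolation=cv2.INTER_CUBIC)
b=w['pixels'][52:340,100:500,::-1];cv2.imwrite('pics/m2.png',np.hstack([a,b]))
print(o['time'],o['tool_pos'],o['tcp_rot'],o['grip_width'],toolshift(o,[544,-26,66]))
E
```

```text
[649.8540026  -31.67248037] [-0.80768319  0.58961672] [1.2086651  4.29262762]
11.7 [641.61779898 -25.14137129 191.41104886] [ 3.14074492e+00 -8.48137675e-04  5.87852776e-01] 91.88020510605061 [-81.81354132 -53.52818529 125.29637238]
```

View pics/m2.png

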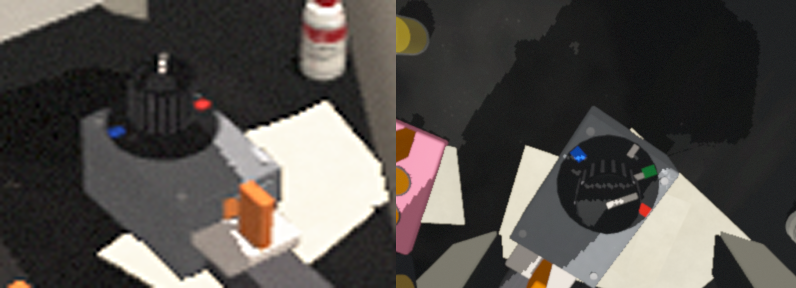

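The pointer's foot at (641,174) sits by the green mark and the measured angle is about 0.62, so the dial is at green. Going to the tab.

{"api": "play_rows", "payload": {
  "commands": [
    {"x": -0.03,"y": -0.02,"z": 0,"twist": 8},
    {"x": -0.06,"y": -0.04,"z": 0.02,"twist": 16},
    {"x": -0.082,"y": -0.0535,"z": 0.04,"twist": 24},
    {"x": -0.082,"y": -0.0535,"z": 0.04,"twist": 32},
    {"x": -0.082,"y": -0.0535,"z": 0.04,"twist": 34},
    {"x": -0.082,"y": -0.0535,"z": 0.04,"twist": 34},
    {"x": -0.082,"y": -0.0535,"z": 0.04,"twist": 34},
    {"x": -0.082,"y": -0.0535,"z": 0.04,"twist": 34}
  ]
}}

```text
time: 12.5
tool_pos: [543.5, -26.1, 150.3]
tcp_rot: [-3.141, 0.001, -0.005]
contact_force: [-0.1, -0.5, 0.0]
grip_width: 91.5
finger_force: 0.0
```

```bash
python3 - <<'E'
from h import *
from plant import bot
w=bot.capture('wrist');o=bot.get_obs();np.savez('w5.npz',**w)
im=w['pixels'].astype(int);r,g,b=im[...,0],im[...,1],im[...,2]
u,v=proj(w,[544,-26,70]);print(u,v)
k=((r>150)&(b<90)&(g<175)&(g>60)).astype(np.uint8)
n,l,s,ce=cv2.connectedComponentsWithStats(k)
for i in range(1,n):
    if s[i,4]>60:print(s[i],onz(w,ce[i],70)[:2], [onz(w,q,70)[:2].round(1).tolist() for q in((s[i,0],s[i,1]),(s[i,0]+s[i,2],s[i,1]+s[i,3]))])
print(o['time'],o['tool_pos'],o['tcp_rot'],o['grip_width'],w['eye'],toolshift(o,[544,-26,66]))
E
```

```text
310.5947247558297 263.3371505187498
[  0  73  22  30 202] [636.41358749 126.2692072 ] [[645.0, 126.7], [630.9, 118.9]]
[ 60 187  29  40 605] [577.32973083 102.8719588 ] [[588.3, 108.0], [565.9, 96.2]]
[101 228  33  32 804] [556.19043765  82.3023476 ] [[565.3, 89.7], [546.4, 74.0]]
[115 270  32  29 730] [531.61970936  78.23697102] [[540.4, 85.7], [522.1, 69.8]]
12.55 [543.56278776 -26.13382037 150.45769358] [-3.14150959e+00  7.42226589e-04 -5.07682475e-03] 91.90879298270761 [625.40739463 -27.204284   282.1125863 ] [ 0.49921384 -0.129023   84.45735732]
```

```bash
python3 - <<'E'
from h import *
w=load('w5');im=w['pixels'].astype(int);r,g,b=im[...,0],im[...,1],im[...,2]
k=((r>60)&(r>2*b)&(r>1.3*g)).astype(np.uint8)
n,l,s,ce=cv2.connectedComponentsWithStats(k)
for i in range(1,n):
    if s[i,4]>40:print(s[i])
print(im[200:330:6,290:340:6].sum(2)//3)
crop(w,170,120,280,210,2.8,'pics/w5.png')
E
```

```text
[606   0  29  13 172]
[361  71  19  16 290]
[  60  179   53   48 1717]
[303 226  18  55 915]
[100 228  34  32 837]
[114 270  33  30 757]
[[ 81  80  81  79  80  79  79  80  80]
 [ 81  81  81  81  81  81  79  80  80]
 [ 80  80  81  80  80  81  80  81  79]
 [128 128 127 128 129 128 128 128 127]
 [130 129 130 127 126 129 129 129 129]
 [128 129 128  61  61 120 128 129 129]
 [129 128 125  61  61 118 128 129 128]
 [128 127 120  66  66 105 129 129 129]
 [129 128 116  96  70 104 127 129 224]
 [128 128 118  69  69 104 128 128 225]
 [ 50  51  55  68  69  62  51  57  97]
 [ 50  48  54  69  68  61  49  57  92]
 [ 50  50  52  68  68  61  51 102  89]
 [ 50  50  50  68  68  56  50 102  88]
 [ 50  51  48  50  50  50  55 102  87]
 [ 49  48  47  50  49  50  56 101  86]
 [ 50  50  48  51  49  49  89 101  83]
 [ 51  50  48  49  49  51  99  99  82]
 [ 49  48  49  48  50  57  98  99  78]
 [ 50  50  49  50  48  98  98  99  75]
 [ 48  49  96  98  97  99  98  98  69]
 [ 51  55  96  97  96  98  97  98  63]]
```

View pics/w5.png

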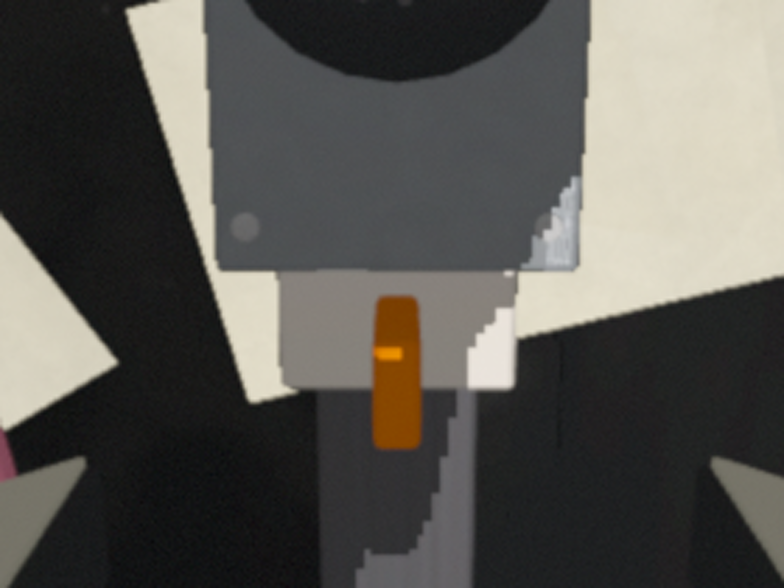

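The tab top in the crop is at (397,394), full frame (312,261). The prediction was (311,263), so it agrees to about 1 mm. Descending and gripping.

{"api": "play_rows", "payload": {
  "commands": [
    {"x": 0.001,"y": 0,"z": 0.04,"twist": 0},
    {"x": 0.001,"y": 0,"z": 0.07,"twist": 0},
    {"x": 0.001,"y": 0,"z": 0.084,"twist": 0},
    {"x": 0.001,"y": 0,"z": 0.084,"twist": 0},
    {"x": 0.001,"y": 0,"z": 0.084,"twist": 0},
    {"x": 0.001,"y": 0,"z": 0.084,"twist": 0},
    {"x": 0.001,"y": 0,"z": 0.084,"twist": 0},
    {"x": 0.001,"y": 0,"z": 0.084,"twist": 0}
  ]
}}

```text
time: 13.35
tool_pos: [545.1, -26.3, 67.7]
tcp_rot: [3.141, -0.002, -0.006]
contact_force: [0.5, 0.2, 0.1]
grip_width: 91.6
finger_force: 0.0
```

{"api": "play_rows", "payload": {
  "commands": [
    {"x": 0,"y": 0,"z": 0,"twist": 0},
    {"x": 0,"y": 0,"z": 0,"twist": 0},
    {"x": 0,"y": 0,"z": 0,"twist": 0},
    {"x": 0,"y": 0,"z": 0,"twist": 0},
    {"x": 0,"y": 0,"z": 0,"twist": 0},
    {"x": 0,"y": 0,"z": 0,"twist": 0},
    {"x": 0,"y": 0,"z": 0,"twist": 0},
    {"x": 0,"y": 0,"z": 0,"twist": 0}
  ],
  "jaw": 1
}}

```text
time: 14.15
tool_pos: [544.7, -26.2, 66.9]
tcp_rot: [3.142, 0.0, -0.006]
contact_force: [0.7, 0.6, -0.8]
grip_width: 32.5
finger_force: 0.0
```

{"api": "play_rows", "payload": {
  "commands": [
    {"x": 0,"y": 0,"z": 0,"twist": 0},
    {"x": 0,"y": 0,"z": 0,"twist": 0},
    {"x": 0,"y": 0,"z": 0,"twist": 0},
    {"x": 0,"y": 0,"z": 0,"twist": 0},
    {"x": 0,"y": 0,"z": 0,"twist": 0},
    {"x": 0,"y": 0,"z": 0,"twist": 0},
    {"x": 0,"y": 0,"z": 0,"twist": 0},
    {"x": 0,"y": 0,"z": 0,"twist": 0}
  ]
}}

```text
time: 14.95
tool_pos: [544.7, -26.2, 66.9]
tcp_rot: [3.141, -0.0, -0.006]
contact_force: [-0.4, 0.3, 0.3]
grip_width: 9.8
finger_force: 30.0
```

{"api": "play_rows", "payload": {
  "commands": [
    {"x": -0.004,"y": 0,"z": 0,"twist": 0},
    {"x": -0.01,"y": 0,"z": 0,"twist": 0},
    {"x": -0.016,"y": 0,"z": 0,"twist": 0},
    {"x": -0.022,"y": 0,"z": 0,"twist": 0},
    {"x": -0.028,"y": 0,"z": 0,"twist": 0},
    {"x": -0.034,"y": 0,"z": 0,"twist": 0},
    {"x": -0.04,"y": 0,"z": 0,"twist": 0},
    {"x": -0.046,"y": 0,"z": 0,"twist": 0}
  ]
}}

```text
time: 15.75
tool_pos: [498.1, -25.9, 66.9]
tcp_rot: [3.142, 0.0, -0.006]
contact_force: [0.7, -0.5, -0.1]
grip_width: 9.7
finger_force: 30.0
```

{"api": "play_rows", "payload": {
  "commands": [
    {"x": -0.008,"y": 0,"z": 0,"twist": 0},
    {"x": -0.018,"y": 0,"z": 0,"twist": 0},
    {"x": -0.028,"y": 0,"z": 0,"twist": 0},
    {"x": -0.038,"y": 0,"z": 0,"twist": 0},
    {"x": -0.046,"y": 0,"z": 0,"twist": 0},
    {"x": -0.052,"y": 0,"z": 0,"twist": 0},
    {"x": -0.056,"y": 0,"z": 0,"twist": 0},
    {"x": -0.056,"y": 0,"z": 0,"twist": 0}
  ]
}}

```text
time: 16.55
tool_pos: [442.1, -25.6, 66.9]
tcp_rot: [-3.142, 0.001, -0.006]
contact_force: [-1.2, -0.3, 0.3]
grip_width: 9.6
finger_force: 30.0
```

{"api": "play_rows", "payload": {
  "commands": [
    {"x": 0,"y": 0,"z": 0,"twist": 0},
    {"x": 0,"y": 0,"z": 0,"twist": 0},
    {"x": 0,"y": 0,"z": 0,"twist": 0},
    {"x": 0,"y": 0,"z": 0,"twist": 0},
    {"x": 0,"y": 0,"z": 0,"twist": 0},
    {"x": 0,"y": 0,"z": -0.03,"twist": 0},
    {"x": 0.02,"y": 0,"z": -0.07,"twist": 0},
    {"x": 0.043,"y": 0,"z": -0.1,"twist": 0}
  ],
  "jaw": 0
}}

```text
time: 17.35
tool_pos: [486.0, -25.8, 169.0]
tcp_rot: [3.141, -0.001, -0.006]
contact_force: [0.0, -1.3, -0.4]
grip_width: 69.3
finger_force: 0.0
```

```bash
python3 - <<'E'
from h import *
from plant import bot
w=bot.capture('wrist');c=bot.capture('scene');o=bot.get_obs();np.savez('w6.npz',**w);np.savez('s6.npz',**c)
a=cv2.resize(c['pixels'][190:300,330:480,::-1],None,fx=2.6,fy=2.6,interpolation=cv2.INTER_CUBIC)
b=w['pixels'][52:338,110:500,::-1];cv2.imwrite('pics/m3.png',np.hstack([a,b]))
print(o['time'],o['tool_pos'],o['tcp_rot'],o['grip_width'],w['eye'])
E
```

```text
17.45 [490.37642685 -26.53523436 171.15997224] [ 3.1393862  -0.01092343 -0.00559271] 77.26580791387228 [567.67922065 -26.96114671 300.90079838]
```

View pics/m3.png

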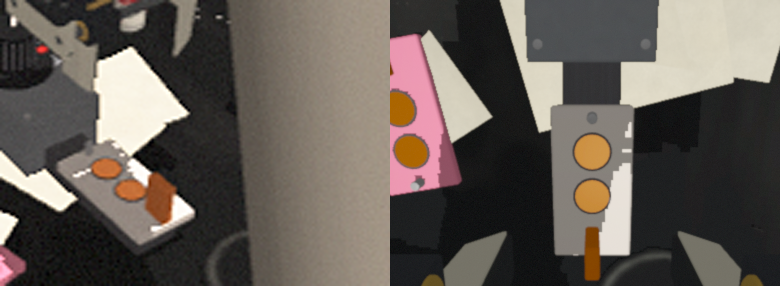

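The slide lies on the apron, clear of the box. In the wrist view its plate spans (271..353, 157..307), with windows at (312,204) and (312,248). I'll measure its centre.

```bash
cat > meas.py <<'E'
from h import *
from plant import bot
def windows(w,z,lo=None,hi=None):
    im=w['pixels'].astype(int);r,g,b=im[...,0],im[...,1],im[...,2]
    k=((r>90)&(r>1.8*b)&(r>1.2*g)).astype(np.uint8);n,l,s,ce=cv2.connectedComponentsWithStats(k)
    for i in range(1,n):
        if s[i,4]>150: print('orange',s[i],im[l==i].mean(0).round(),onz(w,ce[i],z)[:2].round(1))
w=bot.capture('wrist');o=bot.get_obs();np.savez('w7.npz',**w)
windows(w,34)
im=w['pixels'].astype(int);m=(im.min(2)>85).astype(np.uint8)
cx,cy=proj(w,[485,-26,34]).astype(int);print('expect',cx,cy)
for v in(cy-30,cy,cy+20): 
    row=im[v].min(1);print(v,[onz(w,(u,v),34)[:2].round(1).tolist() for u in range(cx-90,cx+90) if (row[u]>85)!=(row[u+1]>85)])
for u in(cx-25,cx+25):
    col=im[:,u].min(1);print(u,[(v,onz(w,(u,v),34)[:2].round(1).tolist()) for v in range(cy-120,min(cy+120,478)) if abs(col[v+1]-col[v-1])>35])
print(o['time'],o['tool_pos'],o['tcp_rot'],o['grip_width'],toolshift(o,[485,-26,35]))
E
python3 meas.py
```

```text
orange [  64   99   51   41 1585] [155.  84.   5.] [571.4 116.5]
orange [102 152  34  33 874] [168. 101.   8.] [539.4 101.9]
orange [116 195  32  32 793] [170. 102.   8.] [510.4  97.1]
orange [293 194  36  35 991] [198. 141.  69.] [509.3 -26.5]
orange [294 239  34  33 896] [193. 135.  61.] [477.3 -26.3]
orange [303 286  16  52 723] [128.  67.   3.] [432.  -25.9]
orange [116 328  32  68 996] [102.  83.  35.] [390.4 116.2]
orange [477 328  32  68 968] [102.  83.  35.] [ 388.7 -169.9]
orange [ 257  411  383   17 4807] [101.  82.  34.] [ 332.9 -158.4]
expect 309 244
214 [[507.3, 1.5], [507.3, -13.1], [507.1, -39.4], [507.0, -54.0]]
244 [[485.5, 1.6], [485.4, -15.5], [485.3, -36.7], [485.2, -54.4]]
264 [[470.4, 1.4], [470.4, -14.5], [470.2, -36.8], [470.1, -54.1]]
284 [(164, [541.6, -9.1]), (165, [540.9, -9.0]), (201, [516.4, -8.4]), (202, [515.7, -8.4]), (204, [514.3, -8.4]), (205, [513.6, -8.4]), (312, [432.2, -6.3]), (313, [431.4, -6.3]), (314, [430.6, -6.3])]
334 [(164, [541.4, -42.5]), (165, [540.7, -42.5]), (230, [495.6, -43.0]), (231, [494.9, -43.0]), (312, [432.0, -43.7]), (313, [431.2, -43.7]), (314, [430.3, -43.7])]
17.5 [487.57902756 -26.10541545 168.56790641] [ 3.14048874 -0.00495006 -0.00553704] 81.61751473167811 [ -3.24070607  -0.23856554 133.55331905]
```

{"api": "play_rows", "payload": {
  "commands": [
    {"x": 0.001,"y": 0.0005,"z": 0,"twist": 0},
    {"x": 0.001,"y": 0.0005,"z": 0.04,"twist": 0},
    {"x": 0.001,"y": 0.0005,"z": 0.08,"twist": 0},
    {"x": 0.001,"y": 0.0005,"z": 0.11,"twist": 0},
    {"x": 0.001,"y": 0.0005,"z": 0.132,"twist": 0},
    {"x": 0.001,"y": 0.0005,"z": 0.132,"twist": 0},
    {"x": 0.001,"y": 0.0005,"z": 0.132,"twist": 0},
    {"x": 0.001,"y": 0.0005,"z": 0.132,"twist": 0}
  ],
  "jaw": 0
}}

```text
time: 18.3
tool_pos: [487.0, -26.5, 35.7]
tcp_rot: [3.141, -0.001, -0.006]
contact_force: [0.2, 0.7, 0.8]
grip_width: 92.1
finger_force: 0.0
```

{"api": "play_rows", "payload": {
  "commands": [
    {"x": 0,"y": 0,"z": 0,"twist": 0},
    {"x": 0,"y": 0,"z": 0,"twist": 0},
    {"x": 0,"y": 0,"z": 0,"twist": 0},
    {"x": 0,"y": 0,"z": 0,"twist": 0},
    {"x": 0,"y": 0,"z": 0,"twist": 0},
    {"x": 0,"y": 0,"z": 0,"twist": 0},
    {"x": 0,"y": 0,"z": 0,"twist": 0},
    {"x": 0,"y": 0,"z": 0,"twist": 0}
  ],
  "jaw": 1
}}

```text
time: 19.1
tool_pos: [486.7, -26.4, 35.0]
tcp_rot: [3.141, -0.0, -0.006]
contact_force: [-0.5, 1.2, 2.8]
grip_width: 55.8
finger_force: 30.0
```

{"api": "play_rows", "payload": {
  "commands": [
    {"x": 0,"y": 0,"z": -0.005,"twist": 0},
    {"x": 0,"y": 0,"z": -0.015,"twist": 0},
    {"x": 0,"y": 0,"z": -0.03,"twist": 0},
    {"x": 0,"y": 0,"z": -0.05,"twist": 0},
    {"x": 0,"y": 0,"z": -0.07,"twist": 0},
    {"x": 0,"y": 0,"z": -0.085,"twist": 0},
    {"x": 0,"y": 0,"z": -0.09,"twist": 0},
    {"x": 0,"y": 0,"z": -0.09,"twist": 0}
  ]
}}

```text
time: 19.9
tool_pos: [487.0, -26.4, 125.7]
tcp_rot: [3.141, -0.002, -0.006]
contact_force: [-0.4, 0.2, -2.1]
grip_width: 55.6
finger_force: 30.0
```

```bash
python3 - <<'E'
from h import *
from plant import bot
w=bot.capture('wrist');c=bot.capture('scene');s=bot.capture('side');o=bot.get_obs()
for n,k in(('w8',w),('s8',c),('d8',s)):np.savez(n+'.npz',**k)
for n,k in(('scene',c),('side',s),('wrist',w)):
    im=k['pixels'];q=np.array([proj(k,[481.3+a*np.cos(.34)-b*np.sin(.34),-230.4+a*np.sin(.34)+b*np.cos(.34),24]) for a,b in((0,0),(55,20),(55,-20),(-55,-20),(-55,20))]);print(n,q.round().tolist())
    u0,v0=np.maximum(q.min(0)-12,0).astype(int);u1,v1=(q.max(0)+12).astype(int)
    m=np.zeros(im.shape[:2],np.uint8);m[v0:v1,u0:u1]=im[v0:v1,u0:u1].min(2)>140
    nn,l,st,ce=cv2.connectedComponentsWithStats(m)
    if nn>1:
        i=1+np.argmax(st[1:,4]);pts=np.argwhere(l==i)[:,::-1].astype(np.float32);bp=cv2.boxPoints(cv2.minAreaRect(pts))
        a=cv2.approxPolyDP(cv2.convexHull(pts.astype(int)),4,True)[:,0]
        print(st[i],[onz(k,p,24)[:2].round(1).tolist() for p in a])
        W=np.array([onz(k,p,24)[:2] for p in pts]).astype(np.float32);print('rect',cv2.minAreaRect(W))
print(o['time'],o['tool_pos'],o['tcp_rot'],o['grip_width'],o['joint_positions'])
w1=load('w1');im=w1['pixels'];m=np.zeros(im.shape[:2],np.uint8);m[255:330,240:360]=im[255:330,240:360].min(2)>140
print('w1',cv2.minAreaRect(np.array([onz(w1,p,24)[:2] for p in np.argwhere(m)[:,::-1]]).astype(np.float32)))
E
```

```text
scene [[449.0, 231.0], [423.0, 227.0], [432.0, 218.0], [475.0, 236.0], [467.0, 245.0]]
[ 452  206   35   50 1362] [[376.0, -238.6], [409.2, -190.9], [547.3, -303.5], [503.6, -366.2]]
rect ((458.0903625488281, -276.5506286621094), (77.53123474121094, 185.7064666748047), 49.40787124633789)
side [[377.0, 208.0], [358.0, 211.0], [355.0, 205.0], [395.0, 204.0], [398.0, 210.0]]
[343 191  54  25 616] [[429.9, -233.6], [519.6, -170.6], [575.9, -238.1], [581.8, -326.3], [509.2, -345.0]]
rect ((520.516845703125, -262.5491638183594), (139.28265380859375, 169.30674743652344), 26.976022720336914)
wrist [[638.0, 259.0], [593.0, 187.0], [663.0, 164.0], [679.0, 324.0], [617.0, 342.0]]
[ 601  180   39  136 3689] [[442.6, -227.0], [523.1, -198.5], [530.7, -219.1], [454.0, -237.3]]
rect ((485.65643310546875, -218.531005859375), (88.03799438476562, 21.93155860900879), 13.29755973815918)
20.05 [486.16372237 -26.27595437 124.18514441] [-3.14140066e+00  1.42290938e-03 -5.85174555e-03] 55.53222242446763 [-2.11503376e-01  4.22819212e-01  1.79983749e+00 -1.28947494e-04
  9.20368087e-01  1.36522299e+00]
w1 ((481.81365966796875, -230.00547790527344), (100.40563201904297, 32.65822219848633), 19.62004852294922)
```

{"api": "play_rows", "payload": {
  "commands": [
    {"x": 0,"y": 0.02,"z": -0.01,"twist": -3},
    {"x": 0,"y": 0.05,"z": -0.02,"twist": -7},
    {"x": 0,"y": 0.08,"z": -0.04,"twist": -12},
    {"x": -0.02,"y": 0.1,"z": -0.05,"twist": -16},
    {"x": -0.02,"y": 0.1,"z": -0.05,"twist": -20},
    {"x": -0.02,"y": 0.1,"z": -0.05,"twist": -20},
    {"x": -0.02,"y": 0.1,"z": -0.05,"twist": -20},
    {"x": -0.02,"y": 0.1,"z": -0.05,"twist": -20}
  ]
}}

```text
time: 20.85
tool_pos: [466.1, -125.7, 174.3]
tcp_rot: [-3.141, 0.001, 0.343]
contact_force: [-0.3, 0.5, -1.5]
grip_width: 55.7
finger_force: 30.0
```

```bash
python3 - <<'E'
from h import *
from plant import bot
w=bot.capture('wrist');o=bot.get_obs();np.savez('w9.npz',**w)
im=w['pixels'];q=np.array([proj(w,[481.6+a*np.cos(.342)-b*np.sin(.342),-230.4+a*np.sin(.342)+b*np.cos(.342),24]) for a,b in((0,0),(50,16),(50,-16),(-50,-16),(-50,16))]);print(q.round().tolist())
u0,v0=np.maximum(q.min(0)-12,0).astype(int);u1,v1=(q.max(0)+12).astype(int)
m=np.zeros(im.shape[:2],np.uint8);m[v0:v1,u0:u1]=im[v0:v1,u0:u1].min(2)>130
nn,l,st,ce=cv2.connectedComponentsWithStats(m);i=1+np.argmax(st[1:,4]);print(st[i])
pts=np.argwhere(l==i)[:,::-1]
print('rect',cv2.minAreaRect(np.array([onz(w,p,24)[:2] for p in pts]).astype(np.float32)))
print(cv2.approxPolyDP(cv2.convexHull(pts),4,True)[:,0].tolist())
print(o['time'],o['tool_pos'],o['tcp_rot'],o['grip_width'],toolshift(o,[481.8,-230.2,85]))
E
```

```text
[[449.0, 256.0], [434.0, 190.0], [479.0, 190.0], [463.0, 316.0], [422.0, 316.0]]
[ 424  190   55  122 4704]
rect ((483.501220703125, -229.58404541015625), (95.90250396728516, 32.54611587524414), 19.573570251464844)
[[478, 190], [464, 305], [433, 311], [424, 300], [431, 216], [453, 191]]
20.9 [ 466.12599863 -125.72348591  174.36291576] [-3.14094463e+00  7.39743451e-04  3.43053312e-01] 55.62689873280717 [-20.31532384 103.71894801  89.31077465]
```

{"api": "play_rows", "payload": {
  "commands": [
    {"x": -0.01,"y": 0.03,"z": 0.02,"twist": 0},
    {"x": -0.02,"y": 0.06,"z": 0.05,"twist": 0},
    {"x": -0.0203,"y": 0.09,"z": 0.07,"twist": 0},
    {"x": -0.0203,"y": 0.1037,"z": 0.09,"twist": 0},
    {"x": -0.0203,"y": 0.1037,"z": 0.09,"twist": 0},
    {"x": -0.0203,"y": 0.1037,"z": 0.09,"twist": 0},
    {"x": -0.0203,"y": 0.1037,"z": 0.1,"twist": 0},
    {"x": -0.0203,"y": 0.1037,"z": 0.11,"twist": 0}
  ]
}}

```text
time: 21.7
tool_pos: [482.4, -230.1, 65.4]
tcp_rot: [3.14, -0.001, 0.344]
contact_force: [0.4, 0.6, -2.0]
grip_width: 55.5
finger_force: 30.0
```

{"api": "play_rows", "payload": {
  "commands": [
    {"x": 0,"y": 0,"z": 0.008,"twist": 0},
    {"x": 0,"y": 0,"z": 0.014,"twist": 0},
    {"x": 0,"y": 0,"z": 0.019,"twist": 0},
    {"x": 0,"y": 0,"z": 0.023,"twist": 0},
    {"x": 0,"y": 0,"z": 0.026,"twist": 0},
    {"x": 0,"y": 0,"z": 0.028,"twist": 0},
    {"x": 0,"y": 0,"z": 0.028,"twist": 0},
    {"x": 0,"y": 0,"z": 0.028,"twist": 0}
  ]
}}

```text
time: 22.5
tool_pos: [482.0, -230.8, 37.0]
tcp_rot: [3.141, -0.0, 0.343]
contact_force: [0.7, -0.5, -1.1]
grip_width: 55.6
finger_force: 30.0
```

{"api": "play_rows", "payload": {
  "commands": [
    {"x": 0,"y": 0,"z": 0.0005,"twist": 0},
    {"x": 0,"y": 0,"z": 0.001,"twist": 0},
    {"x": 0,"y": 0,"z": 0.0015,"twist": 0},
    {"x": 0,"y": 0,"z": 0.002,"twist": 0},
    {"x": 0,"y": 0,"z": 0.002,"twist": 0},
    {"x": 0,"y": 0,"z": 0.002,"twist": 0},
    {"x": 0,"y": 0,"z": 0.002,"twist": 0},
    {"x": 0,"y": 0,"z": 0.002,"twist": 0}
  ]
}}

```text
time: 23.3
tool_pos: [481.9, -230.7, 35.0]
tcp_rot: [3.141, -0.0, 0.343]
contact_force: [-0.5, 0.6, 1.9]
grip_width: 55.5
finger_force: 30.0
```

{"api": "play_rows", "payload": {
  "commands": [
    {"x": 0,"y": 0,"z": 0,"twist": 0},
    {"x": 0,"y": 0,"z": 0,"twist": 0},
    {"x": 0,"y": 0,"z": 0,"twist": 0},
    {"x": 0,"y": 0,"z": 0,"twist": 0},
    {"x": 0,"y": 0,"z": 0,"twist": 0},
    {"x": 0,"y": 0,"z": 0,"twist": 0},
    {"x": 0,"y": 0,"z": 0,"twist": 0},
    {"x": 0,"y": 0,"z": 0,"twist": 0}
  ],
  "jaw": 0
}}

```text
time: 24.1
tool_pos: [481.9, -230.7, 34.9]
tcp_rot: [3.142, 0.0, 0.343]
contact_force: [1.1, -0.0, -0.8]
grip_width: 91.8
finger_force: 0.0
```

{"api": "play_rows", "payload": {
  "commands": [
    {"x": 0,"y": 0,"z": -0.02,"twist": 0},
    {"x": 0,"y": 0,"z": -0.06,"twist": 0},
    {"x": 0,"y": 0,"z": -0.1,"twist": 0},
    {"x": 0,"y": 0,"z": -0.13,"twist": 0},
    {"x": 0,"y": 0,"z": -0.15,"twist": 0},
    {"x": 0,"y": 0,"z": -0.15,"twist": 0},
    {"x": 0,"y": 0,"z": -0.15,"twist": 0},
    {"x": 0,"y": 0,"z": -0.15,"twist": 0}
  ]
}}

```text
time: 24.9
tool_pos: [481.2, -230.3, 183.5]
tcp_rot: [-3.14, 0.002, 0.343]
contact_force: [-0.2, 0.1, 0.2]
grip_width: 91.8
finger_force: 0.0
```

```bash
python3 - <<'E'
from h import *
from plant import bot
w=bot.capture('wrist');o=bot.get_obs();np.savez('w10.npz',**w)
im=w['pixels'].astype(int);c0=np.array([481.8,-230.2]);a=.342;ex=np.array([np.cos(a),np.sin(a)]);ey=np.array([-ex[1],ex[0]])
def at(x,y,z=34):
    u,v=proj(w,np.r_[c0+x*ex+y*ey,z]);return im[int(round(v)),int(round(u))] if 0<=v<480 and 0<=u<640 else None
def edges(f,r): 
    s=np.array([ -1 if f(t) is None else f(t).sum()//3 for t in r]);return [(int(r[i]),int(s[i-1]),int(s[i+1])) for i in range(1,len(r)-1) if abs(s[i+1]-s[i-1])>25]
for y in(-18,18):print('along y',y,edges(lambda t:at(t,y),range(-75,76)))
for x in(-15,8,40):print('across x',x,edges(lambda t:at(x,t),range(-45,46)))
r,g,b=im[...,0],im[...,1],im[...,2];k=((r>90)&(r>1.8*b)&(r>1.2*g)).astype(np.uint8);n,l,s,ce=cv2.connectedComponentsWithStats(k)
for i in range(1,n):
    if s[i,4]>150:
        p=onz(w,ce[i],34)[:2];print(s[i],p.round(1),((p-c0)@ex).round(1),((p-c0)@ey).round(1))
print(o['time'],o['tool_pos'],o['tcp_rot'],o['grip_width'],o['contact_force'])
E
```

```text
along y -18 [(-61, 58, 30), (-57, 22, 161), (-56, 29, 219), (-55, 161, 230), (18, 231, 155), (19, 215, 136), (26, 136, 192), (27, 147, 229), (29, 229, 136), (30, 210, 136), (53, 134, 87), (54, 130, 39), (55, 87, 29)]
along y 18 [(-61, 57, 29), (-57, 22, 160), (-56, 30, 220), (-55, 160, 231), (10, 233, 201), (11, 232, 155), (12, 201, 137), (53, 134, 86), (54, 117, 36), (55, 86, 26)]
across x -15 [(-31, 52, 84), (-30, 53, 159), (-29, 84, 211), (-28, 159, 231), (-15, 232, 206), (-14, 227, 141), (-13, 206, 140), (10, 144, 200), (11, 136, 229), (12, 200, 232), (25, 232, 172), (26, 209, 77), (27, 172, 37), (28, 77, 36)]
across x 8 [(-30, 57, 153), (-29, 79, 208), (-28, 153, 232), (25, 214, 149), (26, 212, 64), (27, 149, 41)]
across x 40 [(-30, 37, 112), (-29, 47, 130), (25, 136, 109), (26, 134, 48), (27, 109, 24)]
[541  70  54  12 207] [ 635.7 -353.6] 103.6 -167.9
[296 183  35  33 898] [ 503.5 -224. ] 22.5 -1.4
[297 227  33  30 777] [ 473.2 -234.8] -9.6 -1.4
[306 272  15  50 684] [ 430.1 -250.3] -55.4 -1.6
[  81  327   37   69 1160] [ 316.  -101.6] -113.1 176.8
[ 507  327   37   69 1153] [ 435.8 -435. ] -112.0 -177.5
[ 293  410  347   18 4242] [ 371.4 -431.2] -171.4 -152.3
24.95 [ 481.24338592 -230.30977201  183.41251449] [-3.13939889e+00  1.73240575e-03  3.43208114e-01] 91.84746562830266 [-0.21048861 -0.05413768 -1.01985756]
```

```bash
python3 -c "
from plant import bot
print(bot.close_job())"
```

```text
the job is handed in; nothing more can be done
None
```

I ran the dial sequence (red, blue, green), drew the slide out onto the apron and released it, then laid it on the viewing bed about 2 mm from the bed's measured centre. I handed the job in at about 25 s; the hand-in returned no verdict, so I can't confirm it passed.

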